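# Tip a copper coupon out of its cradle and load the brazing jig

## Robot

A 6-joint arm with a two-finger parallel gripper is mounted at the origin on the work surface. World frame = base frame: x ahead of the robot, y to its left, z up, the work surface at z = 0. Lengths are in mm, angles in rad, forces in N, time in s.
With the tool pointing down it reaches from about 350 to 875 mm from the base axis. Payload 4.2 kg.
Tool frame: the origin (TCP) lies midway between the tips of the shut fingers; the grasp point (between the pads) lies 19 mm behind it (arm.hold_point_z is the distance from the TCP to the grasp point, in mm); z points along the fingers, y is the line along which they close (so a half turn about z gives the same grasp; the last joint's range is limited). The gripper opens to 85 mm and grips with 20 to 120 N. Pads are 22 mm wide; open, the fingers measure 114 mm over their backs; the gripper's body (76 mm by 85 mm) begins 54 mm behind the grasp point. The pads swing forward as they close: fully open they stand 13 mm farther back than shut.
Start: joints at [0.259, 0.385, 0.008, 0, -1.194, -0.259], TCP at [624.979, 0.025, 231.312] pointing down, gripper open.
Joint ranges: [-3.14, 3.14], [-1.21, 2.06], [-1.07, 1.41], [-3.16, 2.05], [-2.99, -0.16], [-3.1, 3.1]. Speed limits (rad/s): [2.79, 2.79, 3.14, 3.14, 3.14, 3.14].

## Interface

Orientations are given as a unit quaternion [x, y, z, w].
In Python, from bench import arm, vision gives the robot as it stands. The module is installed in compiled form; this text tells all that it offers.
- The arm moves only by the tool servo_tool, never from a script. Its argument "plan" is a list of rows, each a list of 7 numbers: the shift along the world's x, y, z each as a share of 300 mm, from -1 to 1, then the turn, a rotation vector about the world's x, y, z each as a share of 2 rad, from -1 to 1, then the opening, from 0 (shut) to 1 (fully open). A call has 1 to 20 rows; each row shifts and turns the commanded pose from where the row before left it; what a row does not reach is not made up. A row lasts 1/8 s, in which the tool goes at most 62.5 mm and 10.7 degrees, less where a joint would pass 70% of its speed; a pose out of reach is approached as far as the arm can. A call with a number of a shift or a turn outside -1 to 1 is refused whole. A call with a gripper value outside its range is refused whole. The fingers move at their own pace and stop on an object; the grip force is fixed at half the most. Time passes only in rows, so rows that do not move let the fingers close. It gives the time, the measured TCP pose, the force, the opening and the grip force at its end, in the units of the state.
- arm.read_state(): the state, without advancing time (a new reading comes with each control period).
- vision.get_image(name): name is "scene" or "side" or "wrist"; returns a dict with "image" (384x512x3 uint8, red, green, blue), "z_map" (384x512 float32, mm along the optical axis (not along the pixel's ray), 0 where there is no reading), "K" (3x3 intrinsics, pixels), "world_to_cam" (4x4, takes a point from world to camera coordinates); the wrist camera has in their place "mount" (4x4, takes a point from camera to tool coordinates, whose origin is the TCP and whose axes are the flange's). Camera axes: x right, y down, z forward; pixel columns grow to the right and rows downward; lengths in mm; the calibration is good to about 2 mm. A picture is of the moment at which its call begins: read the wrist's pose just before it.
- arm.job_done(): hands the job in; it is judged then, once.
The state is a dict: "clock": time; "joints": joint angles; "joint_vel": joint speeds; "joint_efforts": joint torques, N m; "position": TCP position; "ee_rot": TCP orientation; "contact_force": force on the tool from outside, world axes, zero at the start; "wrist_torque": the same for the moment, N m; "gripper_width": finger opening in mm; "grasp_force": force on a finger pad.
Only numpy, scipy, OpenCV 4.12 (cv2) and the standard library are available. Lean on these libraries where they do the work, as an engineer would, in place of code of your own. Each camera call takes 0.05 s, during which the arm holds its last target. There are 200 camera calls.

## Task

Press down the end of the flat copper coupon that lies on the yellow rocker so that its other end tips up out of the green cradle, then take it by the raised end and lay it flat in the blue brazing jig, between the two guide rails and pushed up against the end stop. Then swing the red keeper all the way round over the coupon. Do not drop the coupon on the bench, and leave everything else on the bench where it is.

Things in the scene. Friction and masses are not known exactly. Their poses are not given: they have to be found in the camera images.
- coupon: Flat copper strip, 140 mm long (its y axis), 28 mm wide (x), 3 mm thick (z up), about 0.1 kg; origin at the centre of its underside. At the start it lies level and flush in the cradle: its +y end on the rocker, its -y end sunk between two fixed green cheeks.
- cradle: Green fixed stand, 84 mm wide (x), y -91 to +32 mm, 49 mm high; origin on the bench. Two cheeks (y -85 to -35 mm, inner faces 36 mm apart) and an end wall (y -91 to -85), level with the coupon's top, flank the coupon's -y end, so it cannot be gripped until tipped up; between them open down to 6 mm. Two bearing ears at x = +-30 to 38 mm, y -7 to 17 mm, 42 mm high.
- rocker (a joint): Yellow rocker plate, 56 mm wide, cradle y -20 to +75 mm, hinged along cradle x at y = 5 mm, 36 mm above the bench; carries the coupon in a recess 32 mm wide, 3 mm deep. 0 = level; grows to 0.42 rad (stop) as its +y end is pressed down (3 N) and the coupon's -y end rises. Stiff: stays where left. Tipped, the coupon's last 50 mm at -y is free at both sides and below.
- press_spot (a point): Point to press: on the coupon's top face near its +y end, 45 mm from the rocker's hinge line, 49 mm above the bench while level; it moves with the rocker and sinks by about 20 mm.
- cradle_bed (a point): Fixed point where the centre of the coupon's underside lies at the start, 46 mm above the bench; axes as the cradle's.
- jig: Blue fixed jig, base x -48 to +72, y -40 to +75 mm, 12 mm high; origin on the bench. Aluminium bed x +-25 mm, y -40 to +75, top at 30 mm. Two steel rails along y (y -40 to +50, inner faces x +-16.5 mm, 6 mm over the bed); end stop 12 mm over the bed, its face at y = 60 mm. The bed ends at y = -40: the coupon's last 40 mm overhangs there with free air below for fingers.
- jig_seat (a point): Where the centre of the coupon's underside belongs: on the bed, 30 mm above the bench, jig x = 0, y = -10 mm (coupon touching the end stop); axes as the jig's, y towards the stop. The coupon lies along y, either end or face will do.
- keeper (a joint): Red keeper arm, 66 mm long, 16 wide, 8 thick, underside 38 mm above the bench, swings about a vertical axis at jig x = 48, y = 15 mm. 0 = points along jig +y, beside the bed; negative = further outwards (to -0.9); grows counterclockwise from above to 1.57 (stop), square over the coupon, 5 mm above it. Starts at -0.8 to 0.15, clear of the coupon's place; light friction, stays where left.
- keeper_pin (a point): Upright steel pin on the keeper to push or grip: 14 mm diameter, from 46 to 82 mm above the bench; this point is on its axis, 68 mm above the bench, 52 mm from the keeper's swing axis.
- pot_a: Red steel tube pot, 55 mm diameter, 150 mm tall, with three thin filler rods that lean out of it up to 290 mm high; bystander, loose; origin on the bench.
- pot_b: Red steel tube pot, 55 mm diameter, 160 mm tall, two rods up to 290 mm high; bystander, loose; origin on the bench.
- pot_c: Red steel tube pot, 55 mm diameter, 130 mm tall, two rods up to 260 mm high; bystander, loose; origin on the bench.
- coupling: Brass pipe coupling, 38 mm diameter, 40 mm tall, standing; bystander, loose; origin on the bench.
- flux_jar: Small jar with a white cap, 46 mm diameter, 50 mm tall; bystander, loose; origin on the bench.
- wrench: Adjustable wrench lying flat along its y axis, 205 mm long, 12 mm high; origin 105 mm from the handle's end; bystander, loose; origin on the bench.
- file: File with an orange handle, lying along its y axis, 300 mm long, 24 mm high; bystander, loose; origin on the bench.
- elbow: Copper pipe elbow lying flat, 70 by 70 mm, 22 mm high; origin at one end, its arms run 50 mm along its +x and then 50 mm along +y; bystander, loose; origin on the bench.
Not all that is in view belongs to the job. Of the things like the coupon, leave any that is turquoise; of the rest the smaller one is meant.

How it is judged:
By the outcome, as a careful person would: the job done as asked, in the order asked, and still so for the second after the job is handed in, with the robot touching nothing.
It also fails if it takes over 72 s, if anything falls off the work surface, if the arm or the gripper's body presses on something with over 40 N, if the wrist force passes 120 N, or if a joint passes its speed limit or range.

## Working session

There is one attempt and no reset: what is moved stays moved. The work goes in short steps, Python scripts to look and compute and a tool call to move; the robot and the scene stay as the last step left them, time stands still between calls to the robot, and variables do not carry over. Pictures are saved under pics/ and viewed, at most 12 in all, crops included, and the job is handed in when it is done.

Besides the shell and the picture viewer there is one more tool, called after "Call:" as name([rows], argument=value, ...), one row to a line, values as JSON. servo_tool: Moves the arm, as the interface text tells. Its arguments: {"type":"object","properties":{"plan":{"type":"array"}},"required":["plan"]}

```bash
mkdir -p pics
cat > h.py <<'E'
import numpy as np, cv2
from bench import arm, vision
from scipy.spatial.transform import Rotation as R
def get(n):
    s=arm.read_state(); d=vision.get_image(n)
    if n=='wrist':
        T=np.eye(4); T[:3,:3]=R.from_quat(s['ee_rot']).as_matrix(); T[:3,3]=s['position']
        d['c2w']=T@d['mount']
    else: d['c2w']=np.linalg.inv(d['world_to_cam'])
    return d
def save(d,f): cv2.imwrite(f,d['image'][:,:,::-1])
def plane(d,px,z):
    px=np.atleast_2d(np.array(px,float)); r=np.c_[px,np.ones(len(px))]@np.linalg.inv(d['K']).T@d['c2w'][:3,:3].T
    o=d['c2w'][:3,3]; return o+r*((z-o[2])/r[:,2])[:,None]
def cloud(d):
    v,u=np.mgrid[:384,:512]; z=d['z_map']; p=np.stack([u,v,np.ones_like(u)],-1)@np.linalg.inv(d['K']).T*z[...,None]
    w=p@d['c2w'][:3,:3].T+d['c2w'][:3,3]; w[z==0]=np.nan; return w
E
python3 - <<'E'
from h import *
a=get('scene');b=get('side')
save(a,'pics/scene.png');save(b,'pics/side.png')
im=np.vstack([a['image'],b['image']])[:,:,::-1]
for d in(a,b): print(d['c2w'].round(2),d['K'])
print(arm.read_state())
import pickle;pickle.dump((a,b),open('v0.pkl','wb'))
E
```

```text
[[ 4.70000e-01  4.80000e-01 -7.40000e-01  1.37661e+03]
 [ 8.80000e-01 -2.60000e-01  3.90000e-01 -4.24450e+02]
 [-1.00000e-02 -8.40000e-01 -5.40000e-01  6.83350e+02]
 [ 0.00000e+00  0.00000e+00  0.00000e+00  1.00000e+00]] [[400.5488209    0.         257.46233181]
 [  0.         400.5488209  187.04032971]
 [  0.           0.           1.        ]]
[[-7.5000e-01 -3.9000e-01  5.4000e-01 -1.1851e+02]
 [-6.6000e-01  4.6000e-01 -5.9000e-01  7.6489e+02]
 [-1.0000e-02 -8.0000e-01 -6.0000e-01  8.4154e+02]
 [ 0.0000e+00  0.0000e+00  0.0000e+00  1.0000e+00]] [[456.09244297   0.         252.6352859 ]
 [  0.         456.09244297 192.81666082]
 [  0.           0.           1.        ]]
{'clock': 0.1, 'joints': array([ 2.58611736e-01,  3.85531588e-01,  6.73113844e-03, -4.12656169e-04,
       -1.19400128e+00, -2.58608805e-01]), 'joint_vel': array([-0.00021777, -0.00147217,  0.00448159,  0.00224977, -0.00045935,
        0.0008423 ]), 'joint_efforts': array([-2.41840362e-04, -3.93318665e+01,  1.88929778e+01,  4.19793829e+00,
       -2.58899068e-03, -3.31562532e-06]), 'position': array([6.24470462e+02, 1.60413400e-02, 2.30290671e+02]), 'ee_rot': array([-7.07053630e-01,  7.07159192e-01,  6.69896217e-04, -7.70345425e-04]), 'contact_force': array([ 0.01811569,  0.21400863, -0.80997631]), 'wrist_torque': array([ 0.00137487,  0.02711284, -0.00406477]), 'grasp_force': 0.0, 'gripper_width': 85.22725088640323}
```

View pics/scene.png

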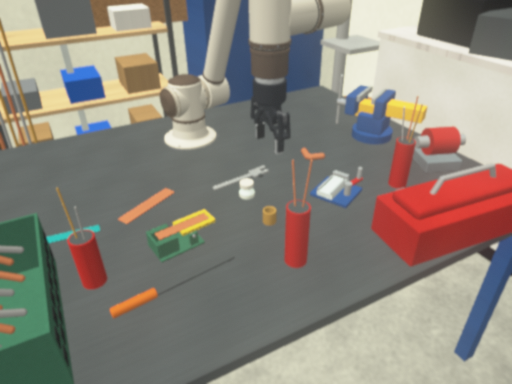

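View pics/side.png

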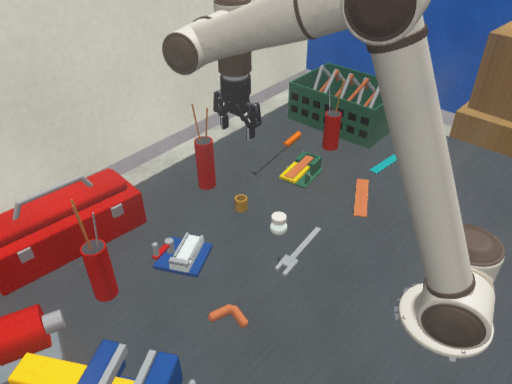

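The strips are: one in the green cradle (scene 187,225), a longer bare one on the bench (147,205), and a turquoise one (75,234). The cradle one is the smaller non-turquoise strip and lies on the yellow rocker, so it should be the coupon. I'll confirm with a crop and measure.

```bash
cat > m.py <<'E'
from h import *
import pickle
a,b=pickle.load(open('v0.pkl','rb'))
def rect(p):
    r=cv2.minAreaRect(p[:,:2].astype(np.float32)); return np.round(r[0],1),np.round(r[1],1),round(r[2],1)
for n,d in(('scene',a),('side',b)):
    w=cloud(d); hsv=cv2.cvtColor(d['image'],cv2.COLOR_RGB2HSV); H,S,V=[hsv[...,i].astype(int) for i in range(3)]
    on=(w[...,0]>250)&(w[...,0]<1100)&(abs(w[...,1])<600)&(w[...,2]<300)
    for nm,m in dict(orange=(H>5)&(H<16)&(S>110),yellow=(H>22)&(H<34)&(S>130),green=(H>60)&(H<85)&(S>90),blue=(H>105)&(H<125)&(S>130),red=((H<4)|(H>176))&(S>140),white=(S<50)&(V>140),turq=(H>85)&(H<100)&(S>120)).items():
        k,l,st,c=cv2.connectedComponentsWithStats((m&on).astype(np.uint8))
        for i in range(1,k):
            if st[i,4]>40:
                p=w[l==i]; print(n,nm,st[i],c[i].round(),'z',np.percentile(p[:,2],[3,50,97]).round(),*rect(p))
ca=cv2.resize(a['image'][190:270,130:235],None,fx=5,fy=5,interpolation=2)[:,:,::-1]
cb=cv2.resize(b['image'][140:200,265:335],None,fx=3.8,fy=6.66,interpolation=2)[:,:,::-1]
cv2.imwrite('pics/c1.png',np.hstack([ca,cb[:400]]))
E
python3 m.py
```

```text
scene orange [301 148  23  14 137] [311. 155.] z [ 6. 17. 22.] [571.8 188.2] [ 75.5 567.1] 57.7
scene orange [119 188  55  36 521] [145. 206.] z [-2.  2.  5.] [ 368.5 -268.5] [ 50.9 196.2] 27.8
scene orange [155 214  52  26 348] [178. 227.] z [45. 47. 49.] [ 544.1 -231.9] [ 89.8 138.9] 11.1
scene orange [  7 273  17   8 102] [ 15. 277.] z [101. 109. 118.] [ 645.9 -587.9] [25.3 13.9] 73.4
scene orange [109 288  49  30 573] [133. 302.] z [-2. 19. 24.] [ 722.9 -390.3] [ 45.5 105.2] 7.4
scene yellow [360 101  13   6  43] [366. 104.] z [124. 128. 130.] [311. 586.] [57.7 27.8] 1.0
scene yellow [173 209  42  26 320] [195. 221.] z [-2. 47. 49.] [ 536.3 -181.2] [124.9 128.6] 8.6
scene green [   0  214   73  170 5653] [ 35. 313.] z [  3.  93. 149.] [ 681.5 -565.1] [ 69.8 362.2] 90.0
scene green [148 229  41  24 213] [171. 241.] z [ 2.  6. 49.] [ 585.5 -263.7] [65.  93.2] 4.6
scene blue [334 187  26  18 166] [346. 197.] z [ 8. 10. 13.] [621.6 268.8] [ 40.6 107.2] 26.1
scene red [389 141  25  47 735] [400. 165.] z [  9.  79. 146.] [649.5 439. ] [49.7 25.1] 36.1
scene red [ 372  165  140  101 919
[... 3373 characters left out ...]
 5. 38. 52.] [479.8  -7.7] [44.5 96.1] 32.9
side white [275 227  46  48 437] [296. 253.] z [ 4.  8. 12.] [375.4  39.1] [ 37.7 207.6] 9.7
side white [169 232  35  40 773] [186. 252.] z [15. 30. 43.] [581.3 238.8] [ 53.4 149.1] 26.9
side white [165 237   8   7  42] [168. 240.] z [47. 50. 54.] [618.6 271.2] [19.5 19.6] 89.5
side white [ 51 310  12  14  94] [ 57. 316.] z [ 95. 103. 107.] [571. 594.] [15.9 31.2] 69.4
side white [110 343  16  23 147] [117. 354.] z [168. 170. 172.] [356.3 584.2] [13.3 40.8] 28.6
side white [134 349  22  35 264] [145. 367.] z [168. 170. 172.] [302.9 567.6] [13.1 64. ] 28.8
side turq [370 154  26  20 193] [384. 164.] z [-1.  2.  6.] [ 405.5 -481.4] [144.4  29.3] 84.4
```

View pics/c1.png

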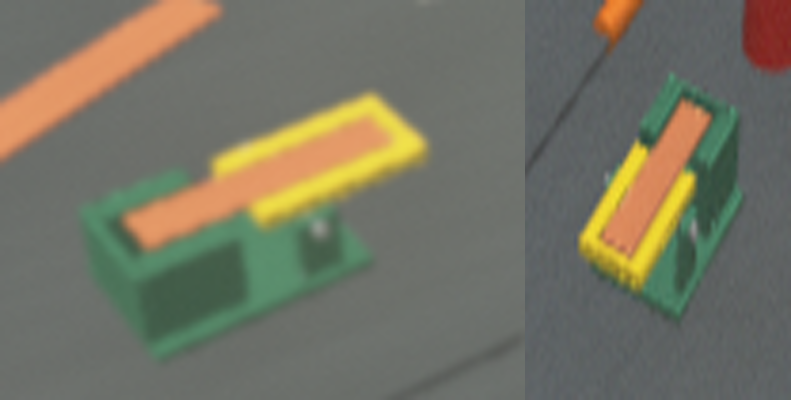

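The crop confirms it: a copper strip lying in the yellow rocker's recess, with its far end (about 140,225) between the green cheeks. The loose strip measures about 190 mm against 140, so this is the smaller one. Next I'll look with the wrist camera from above.

Call:
servo_tool([
  [-0.037, -0.16, 0.06, 0, 0, 0, 0],
  [-0.037, -0.16, 0.06, 0, 0, 0, 0],
  [-0.037, -0.16, 0.06, 0, 0, 0, 0],
  [-0.037, -0.16, 0.06, 0, 0, 0, 0],
  [0, 0, 0, 0, 0, 0, 0],
  [0, 0, 0, 0, 0, 0, 0],
])

```text
clock: 0.85
position: [580.2, -191.8, 302.5]
ee_rot: [-0.707, 0.707, 0.001, -0.0]
contact_force: [-0.3, 0.2, -1.2]
gripper_width: -0.2
grasp_force: 0.0
```

Run:
```python
from h import *
d=get('wrist');save(d,'pics/w1.png');print(d['mount'].round(3),d['K'][0])
import pickle;pickle.dump(d,open('w1.pkl','wb'))
w=cloud(d);hsv=cv2.cvtColor(d['image'],cv2.COLOR_RGB2HSV);H,S=hsv[...,0],hsv[...,1]
for nm,z,m in(('coupon',49,(H>5)&(H<16)&(S>110)),('yellow',49,(H>20)&(H<34)&(S>130)),('green',None,(H>60)&(H<85)&(S>90))):
    k,l,st,c=cv2.connectedComponentsWithStats(m.astype(np.uint8))
    for i in range(1,k):
        if st[i,4]>150:
            v,u=np.nonzero(l==i);zz=np.nanpercentile(w[l==i][:,2],[3,50,97]).round(1)
            p=plane(d,np.c_[u,v],z or 49);print(nm,c[i].round(),st[i,4],zz,cv2.minAreaRect(p[:,:2].astype(np.float32)))
```

```text
[[ 2.00000e-03 -9.62000e-01 -2.73000e-01  7.03120e+01]
 [ 1.00000e+00  2.00000e-03  0.00000e+00  8.23000e-01]
 [ 0.00000e+00 -2.73000e-01  9.62000e-01 -1.42325e+02]
 [ 0.00000e+00  0.00000e+00  0.00000e+00  1.00000e+00]] [266.45289805   0.         255.90858751]
coupon [153.  35.] 317 [-0.7 16.6 21.2] ((717.7465209960938, -373.92584228515625), (22.85854148864746, 77.5412826538086), 7.673324108123779)
coupon [374. 119.] 151 [2.1 3.5 5.1] ((408.5096435546875, -261.6716613769531), (1.7907530069351196, 165.5447540283203), 28.40023422241211)
yellow [148.  30.] 285 [21.4 23.3 25.1] ((719.8975830078125, -375.7347412109375), (6.31781005859375, 71.26591491699219), 6.020113468170166)
yellow [263. 170.] 1442 [14.7 48.5 50.1] ((568.7164916992188, -193.02886962890625), (57.71206283569336, 95.693603515625), 8.602019309997559)
green [255. 115.] 2233 [ 4.4 42.2 50. ] ((578.0191040039062, -252.94534301757812), (75.54057312011719, 114.85122680664062), 8.54670524597168)
```

View pics/w1.png

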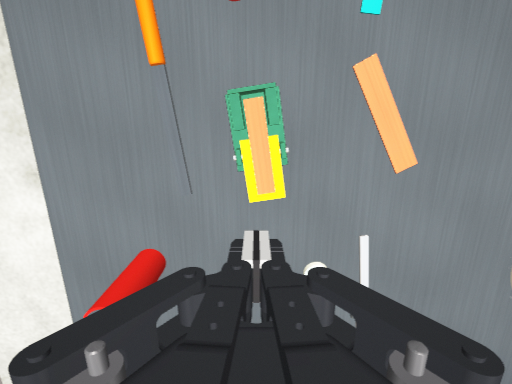

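The wrist view shows the cradle upright at (257,130), with the rocker centred at (263,170). The rocker measures 57.7×95.7 mm at z≈49, which fits the given size. The yaw is 8.6°, the cradle origin is about (572.8,-220.2), and the press spot is about (565.3,-170.8). Moving there now.

Call:
servo_tool([
  [-0.02, 0.03, -0.12, 0, 0, 0.038, 0],
  [-0.02, 0.03, -0.18, 0, 0, 0.037, 0],
  [-0.01, 0.01, -0.18, 0, 0, 0, 0],
  [0, 0, -0.18, 0, 0, 0, 0],
  [0, 0, -0.1, 0, 0, 0, 0],
  [0, 0, -0.06, 0, 0, 0, 0],
  [0, 0, -0.02, 0, 0, 0, 0],
])

```text
clock: 1.78
position: [564.7, -169.7, 49.4]
ee_rot: [0.759, -0.651, -0.002, 0.001]
contact_force: [-0.4, -0.6, 0.5]
gripper_width: -0.0
grasp_force: 0.0
```

Call:
servo_tool([
  [0, 0, -0.013, 0, 0, 0, 0],
  [0, 0, -0.013, 0, 0, 0, 0],
  [0, 0, -0.013, 0, 0, 0, 0],
  [0, 0, 0, 0, 0, 0, 0],
])

```text
clock: 2.28
position: [566.2, -170.8, 39.9]
ee_rot: [0.758, -0.652, 0.001, -0.001]
contact_force: [0.2, 3.0, 1.4]
gripper_width: -0.1
grasp_force: 1.3
```

Call:
servo_tool([
  [0, 0, -0.005, 0, 0, 0, 0],
  [0, 0, -0.005, 0, 0, 0, 0],
  [0, 0, 0, 0, 0, 0, 0],
])

```text
clock: 2.65
position: [566.1, -171.0, 36.7]
ee_rot: [0.758, -0.652, 0.0, -0.0]
contact_force: [0.5, 4.6, 2.6]
gripper_width: -0.1
grasp_force: 1.7
```

Call:
servo_tool([
  [0, 0, -0.005, 0, 0, 0, 0],
  [0, 0, -0.005, 0, 0, 0, 0],
  [0, 0, 0, 0, 0, 0, 0],
])

```text
clock: 3.02
position: [566.1, -171.1, 34.1]
ee_rot: [0.758, -0.652, 0.0, -0.0]
contact_force: [1.0, 4.2, 4.1]
gripper_width: 0.2
grasp_force: 3.1
```

Call:
servo_tool([
  [0, 0, -0.005, 0, 0, 0, 0],
  [0, 0, -0.005, 0, 0, 0, 0],
  [0, 0, 0, 0, 0, 0, 0],
])

```text
clock: 3.4
position: [566.3, -171.1, 33.6]
ee_rot: [0.759, -0.652, 0.001, -0.0]
contact_force: [-5.3, 7.3, 18.8]
gripper_width: 0.1
grasp_force: 9.7
```

Force jumped to 19 N at z≈33.6, where the stop is expected. Lift and look.

Call:
servo_tool([
  [0, 0, 0.06, 0, 0, 0, 0],
  [0, 0, 0.18, 0, 0, 0, 0],
  [0, 0, 0.18, 0, 0, 0, 0.55],
  [0, 0, 0.18, 0, 0, 0, 0.55],
  [0, 0, 0.06, 0, 0, 0, 0.55],
  [0, 0, 0, 0, 0, 0, 0.55],
])

```text
clock: 4.15
position: [565.5, -171.8, 229.6]
ee_rot: [0.758, -0.652, 0.001, -0.0]
contact_force: [0.0, -0.1, -0.7]
gripper_width: 46.5
grasp_force: 0.0
```

Run:
```python
from h import *
d=get('wrist');s=arm.read_state();print(s['position'],s['gripper_width'])
b=get('side')
cv2.imwrite('pics/w2.png',np.hstack([d['image'][:256,130:390],cv2.resize(b['image'][130:210,260:350],None,fx=3.2,fy=3.2,interpolation=2)])[:,:,::-1])
w=cloud(d);hsv=cv2.cvtColor(d['image'],cv2.COLOR_RGB2HSV);H,S=hsv[...,0],hsv[...,1]
m=(H>4)&(H<18)&(S>80)
k,l,st,c=cv2.connectedComponentsWithStats(m.astype(np.uint8))
o=np.array([572.8,-220.2]);t=np.radians(8.6);A=np.array([[np.cos(t),-np.sin(t)],[np.sin(t),np.cos(t)]])
for i in range(1,k):
    if st[i,4]>300:
        p=w[l==i];q=np.c_[(p[:,:2]-o)@A,p[:,2]]
        f=(abs(q[:,0])<25)&(q[:,2]>20)
        if f.sum()>200:
            q=q[f];print(c[i],np.polyfit(q[:,1],q[:,2],1),np.percentile(q,[0,2,98,100],axis=0).round(1),np.arctan(np.polyfit(q[:,1],q[:,0],1)[0]))
            for y in range(-75,40,15):
                g=abs(q[:,1]-y)<5
                if g.sum()>5: print(y,q[g].min(0).round(1),q[g].max(0).round(1),np.median(q[g],axis=0).round(1))
```

```text
[ 564.7222161  -171.49517217  227.75475677] 46.9584449175797
[255.25570417 129.24429583] [-0.44699371 52.34042558] [[-13.5 -63.2  22.7]
 [-12.5 -61.9  25.8]
 [ 13.1  59.6  79.7]
 [ 14.4  63.2  81.6]] -0.0029318522520580506
-60 [-13.  -63.2  76.2] [ 13.7 -55.6  81.6] [  0.3 -59.3  78.8]
-45 [-13.5 -49.4  69.3] [ 14.  -40.5  76. ] [  0.3 -45.4  72.6]
-30 [-12.9 -34.7  62.8] [ 13.7 -25.3  69.5] [  0.4 -29.6  65.7]
-15 [-13.1 -18.9  55.7] [ 14.  -10.   61.9] [  0.4 -14.5  58.9]
0 [-12.6  -4.3  48.4] [12.3  4.2 55.3] [-0.1 -0.2 52.4]
15 [-12.8  10.   42.7] [12.7 19.2 49. ] [ 0.5 15.  46. ]
30 [-12.1  25.3  36.6] [13.1 35.  42.5] [-0.1 29.7 39.1]
```

View pics/w2.png

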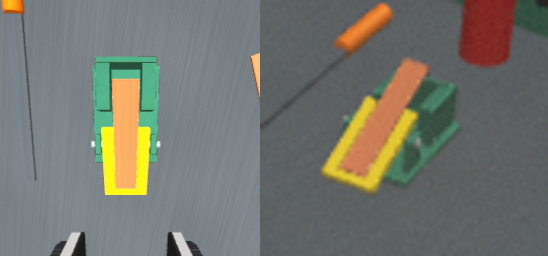

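The coupon is tipped: slope 0.447 (0.42 rad), raised end at cradle y≈-63, z≈80, crop (125,80), clear of the cheeks. I'll approach along the coupon normal, with the tool tilted 0.42 rad.

Call:
servo_tool([
  [0.014, -0.086, -0.1, -0.0692, -0.0105, 0, 0.55],
  [0.014, -0.086, -0.14, -0.0692, -0.0105, 0, 0.55],
  [0.014, -0.086, -0.14, -0.0692, -0.0105, 0, 0.55],
  [0, 0, 0, 0, 0, 0, 0.55],
  [0, 0, 0, 0, 0, 0, 0.55],
])

```text
clock: 4.88
position: [578.6, -247.5, 123.5]
ee_rot: [0.741, -0.641, 0.151, 0.131]
contact_force: [-0.0, 0.2, 0.8]
gripper_width: 46.9
grasp_force: 0.0
```

Run:
```python
from h import *
s=arm.read_state();print(s['position'],R.from_quat(s['ee_rot']).as_matrix().round(3),s['joints'].round(2))
d=get('wrist');save(d,'pics/w3.png')
g=np.array([581.1,-273.4,59.4]);print(g-s['position'])
```

```text
[ 578.60453995 -247.50922181  123.54341351] [[ 0.132 -0.99   0.057]
 [-0.911 -0.143 -0.388]
 [ 0.392 -0.    -0.92 ]] [-0.01  0.42 -0.5   0.65 -0.69 -0.37]
[  2.49546005 -25.89077819 -64.14341351]
```

View pics/w3.png

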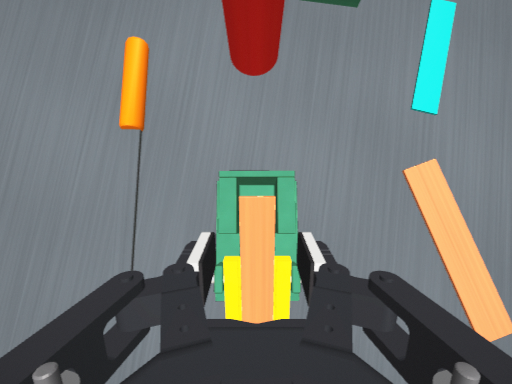

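The coupon end (257,200) is centred between the open pads (205 and 310). Descend and close.

Call:
servo_tool([
  [0.002, -0.02, -0.05, 0, 0, 0, 0.55],
  [0.003, -0.033, -0.082, 0, 0, 0, 0.55],
  [0.003, -0.033, -0.082, 0, 0, 0, 0.55],
  [0, 0, 0, 0, 0, 0, 0.55],
  [0, 0, 0, 0, 0, 0, 0.55],
])

```text
clock: 5.55
position: [581.0, -273.4, 59.8]
ee_rot: [0.741, -0.641, 0.152, 0.131]
contact_force: [0.5, 0.0, 0.0]
gripper_width: 47.0
grasp_force: 0.0
```

Call:
servo_tool([
  [0, 0, 0, 0, 0, 0, 0.2],
  [0, 0, 0, 0, 0, 0, 0.0],
  [0, 0, 0, 0, 0, 0, 0.0],
  [0, 0, 0, 0, 0, 0, 0.0],
  [0, 0, 0, 0, 0, 0, 0.0],
])

```text
clock: 6.18
position: [581.1, -273.2, 59.5]
ee_rot: [0.741, -0.641, 0.152, 0.131]
contact_force: [1.9, -0.7, 4.0]
gripper_width: 25.7
grasp_force: 58.9
```

Gripped (59 N). Lift along the normal, clear of the recess, then up.

Call:
servo_tool([
  [-0.003, 0.02, 0.046, 0, 0, 0, 0],
  [-0.006, 0.04, 0.091, 0, 0, 0, 0],
  [-0.006, 0.04, 0.091, 0, 0, 0, 0],
  [0, 0, 0.1, 0, 0, 0, 0],
  [0, 0, 0.1, 0, 0, 0, 0],
  [0, 0, 0.1, 0.0692, 0.0105, 0, 0],
  [0, 0, 0.04, 0.0692, 0.0105, 0, 0],
  [0, 0, 0, 0.0692, 0.0105, 0, 0],
  [0, 0, 0, 0, 0, 0, 0],
])

```text
clock: 7.3
position: [575.4, -244.7, 228.1]
ee_rot: [0.755, -0.655, -0.008, -0.004]
contact_force: [-0.9, -0.3, -0.7]
gripper_width: 25.9
grasp_force: 59.3
```

```bash
cat > c.py <<'E'
from h import *
def coupon(d,off=0):
    """coupon points in tool frame from wrist depth"""
    s=arm.read_state();w=cloud(d);hsv=cv2.cvtColor(d['image'],cv2.COLOR_RGB2HSV);H,S=hsv[...,0],hsv[...,1]
    m=(H>4)&(H<18)&(S>80)
    M=R.from_quat(s['ee_rot']).as_matrix();t=(w-s['position'])@M
    m&=(abs(t[...,1])<30)&(abs(t[...,2]+14)<45)
    k,l,st,c=cv2.connectedComponentsWithStats(m.astype(np.uint8));i=1+st[1:,4].argmax()
    p=w[l==i];q=t[l==i]
    print('px',c[i].round(),st[i],'tool',np.percentile(q,[1,50,99],axis=0).round(1).tolist())
    r=cv2.minAreaRect(p[:,:2].astype(np.float32))
    print('world rect',r,'z',np.percentile(p[:,2],[2,50,98]).round(1))
    sl=np.polyfit(q[:,0],q[:,2],1);print('z-slope in tool x',sl,'yaw slope',np.polyfit(q[:,0],q[:,1],1))
    return p
if __name__=='__main__':
    s=arm.read_state();print(s['position'],R.from_quat(s['ee_rot']).as_matrix().round(3).tolist(),s['gripper_width'])
    d=get('wrist');save(d,'pics/last.png');coupon(d)
E
python3 c.py
```

```text
[ 575.37698119 -244.72287696  228.08860695] [[0.141, -0.99, -0.006], [-0.99, -0.141, 0.017], [-0.017, 0.004, -1.0]] 25.889809575993326
px [256. 274.] [ 229  228   55   96 4642] tool [[-39.8, -13.1, -18.0], [-8.5, 0.6, -14.7], [17.5, 13.6, -13.0]]
world rect ((572.374755859375, -232.5294952392578), (29.1715030670166, 60.00568389892578), 7.636737823486328) z [241.2 242.4 243.9]
z-slope in tool x [ -0.02530622 -15.02671259] yaw slope [0.00779342 0.4804875 ]
```

The coupon is held level, its end at tool x=+17.5. The coarse jig fit gives yaw 27° and origin about (581,238), and the keeper pivot and angle agree with that. I'll swing over beside the jig with the coupon offset so the wrist camera sees the jig.

Call:
servo_tool([
  [-0.01, 0.08, 0, 0, 0, 0, 0],
  [-0.02, 0.16, 0, 0, 0, 0.04, 0],
  [-0.02, 0.16, 0, 0, 0, 0.04, 0],
  [-0.02, 0.16, 0, 0, 0, 0.04, 0],
  [-0.02, 0.16, 0, 0, 0, 0.04, 0],
  [-0.02, 0.16, 0, 0, 0, 0, 0],
  [-0.02, 0.16, 0, 0, 0, 0, 0],
  [-0.02, 0.12, 0, 0, 0, 0, 0],
  [0, 0.06, 0, 0, 0, 0, 0],
  [0, 0, 0, 0, 0, 0, 0],
  [0, 0, 0, 0, 0, 0, 0],
])

```text
clock: 8.72
position: [530.2, 122.0, 228.7]
ee_rot: [0.851, -0.525, -0.008, -0.002]
contact_force: [0.1, 0.3, -1.5]
gripper_width: 25.6
grasp_force: 59.3
```

```bash
python3 c.py
python3 - <<'E'
from h import *
import pickle
d=get('wrist');save(d,'pics/w4.png');pickle.dump(d,open('w4.pkl','wb'))
w=cloud(d);hsv=cv2.cvtColor(d['image'],cv2.COLOR_RGB2HSV);H,S,V=[hsv[...,i].astype(int) for i in range(3)]
for nm,m in dict(blue=(H>100)&(H<128)&(S>120),red=((H<4)|(H>176))&(S>140)).items():
    k,l,st,c=cv2.connectedComponentsWithStats(m.astype(np.uint8))
    for i in range(1,k):
        if st[i,4]>100:
            p=w[l==i];p=p[np.isfinite(p[:,0])];print(nm,c[i].round(),st[i],np.percentile(p[:,2],[3,50,97]).round(1),cv2.minAreaRect(p[:,:2].astype(np.float32)))
o=np.array([581.5,238.2]);near=(np.hypot(w[...,0]-o[0],w[...,1]-o[1])<110)
for nm,lo,hi in(('bed',27,32.5),('rail',34,38),('stop',40,44),('base',9,14.5),('pin',70,90)):
    m=near&(w[...,2]>lo)&(w[...,2]<hi)&~((H<18)&(S>80)&(nm!='pin'))
    k,l,st,c=cv2.connectedComponentsWithStats(m.astype(np.uint8))
    for i in range(1,k):
        if st[i,4]>60:
            p=w[l==i];print(nm,c[i].round(),st[i,4],cv2.minAreaRect(p[:,:2].astype(np.float32)),p[:,2].mean().round(1))
E
```

```text
[530.15770245 122.0223452  228.65045695] [[0.449, -0.894, -0.011], [-0.894, -0.449, 0.012], [-0.016, 0.005, -1.0]] 25.569467680376846
px [256. 274.] [ 229  228   55   96 4682] tool [[-41.0, -12.2, -17.5], [-9.7, 1.4, -14.0], [16.1, 14.5, -12.3]]
world rect ((522.8290405273438, 132.8037109375), (29.297447204589844, 60.13325119018555), 26.68999481201172) z [241.7 243.  244.5]
z-slope in tool x [ -0.02309148 -14.33363653] yaw slope [0.00673321 1.33681509]
blue [173. 223.] [ 135  196   87   73 2125] [ 6.8 11.7 13.3] ((580.32958984375, 224.59490966796875), (182.72512817382812, 117.48370361328125), 48.39297866821289)
red [ 21. 200.] [   0  128   63  183 5752] [ 6.9 39.4 88.3] ((787.2399291992188, 358.422119140625), (85.4841537475586, 297.5871887207031), 11.6569242477417)
red [144. 263.] [137 252  15  24 242] [42.9 45.7 48.4] ((600.5094604492188, 222.03530883789062), (193.38174438476562, 21.977602005004883), 80.66038513183594)
bed [183. 234.] 1584 ((582.423828125, 245.22921752929688), (39.71222686767578, 101.72817993164062), 26.458511352539062) 29.8
bed [201. 224.] 63 ((563.1852416992188, 219.25083923339844), (6.647953033447266, 71.76934814453125), 31.718252182006836) 29.6
rail [168. 233.] 362 ((599.672119140625, 247.25074768066406), (8.758898735046387, 89.01846313476562), 26.73293113708496) 35.7
rail [198. 230.] 330 ((563.7257690429688, 227.42770385742188), (7.971792697906494, 86.12997436523438), 26.50517463684082) 35.7
base [153. 227.] 1370 ((618.4674682617188, 269.3193664550781), (50.2626838684082, 112.73055267333984), 25.14276123046875) 11.7
base [211. 218.] 695 ((553.1629028320312, 213.7409210205078), (27.828397750854492, 71.94837951660156), 30.497095108032227) 11.7
```

View pics/w4.png

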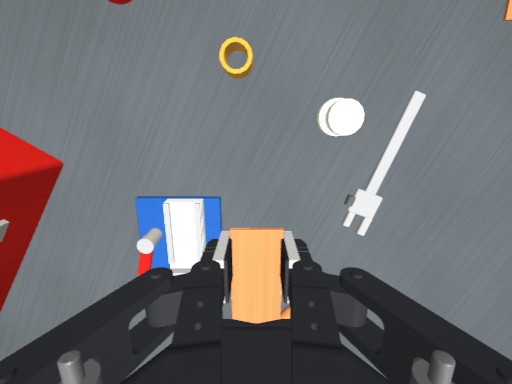

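The wrist view shows the jig at (180,233), with rails at (168,233) and (198,230) 41.0 mm apart centre to centre, as expected, and yaw 26.6°. From the same view the coupon needs +99.5 mm along jig x, and 13 mm along jig y to the stop. I'll move over at 8 mm short and partly descend.

Call:
servo_tool([
  [0.0963, 0.0545, 0, 0, 0, 0, 0],
  [0.0963, 0.0545, 0, 0, 0, 0, 0],
  [0.0963, 0.0545, -0.05, 0, 0, 0, 0],
  [0, 0, -0.16, 0, 0, 0, 0],
  [0, 0, -0.16, 0, 0, 0, 0],
  [0, 0, -0.13, 0, 0, 0, 0],
  [0, 0, -0.03, 0, 0, 0, 0],
  [0, 0, 0, 0, 0, 0, 0],
  [0, 0, 0, 0, 0, 0, 0],
])

```text
clock: 9.95
position: [618.7, 172.2, 72.4]
ee_rot: [0.851, -0.525, -0.006, -0.004]
contact_force: [0.4, -0.2, -0.7]
gripper_width: 25.6
grasp_force: 59.3
```

```bash
python3 c.py
cat > j.py <<'E'
from h import *
from c import coupon
import pickle,sys
ex=np.array([.8942,.4478]);ey=np.array([-.4478,.8942]);O=626.44*ex-52.5*ey
cr=[]
for n in('wrist','scene','side'):
    d=get(n);w=cloud(d);hsv=cv2.cvtColor(d['image'],cv2.COLOR_RGB2HSV);H,S,V=[hsv[...,i].astype(int) for i in range(3)]
    x=(w[...,:2]-O)@ex;y=(w[...,:2]-O)@ey;z=w[...,2]
    cop=(H>4)&(H<18)&(S>80)&(abs(x)<30)&(y>-100)&(y<80)&(z>20)&(z<110)
    if cop.sum()>30:
        k,l,st,c=cv2.connectedComponentsWithStats(cop.astype(np.uint8));i=1+st[1:,4].argmax();g=l==i
        print(n,'coupon n',g.sum(),'x',np.percentile(x[g],[2,50,98]).round(1),'y',np.percentile(y[g],[1,99]).round(1),'z',np.percentile(z[g],[3,50,97]).round(1))
        for a,b in((-80,-40),(-40,-10),(-10,20),(20,60)):
            h=g&(y>a)&(y<b)
            if h.sum()>12: print('   y',a,b,'x',np.percentile(x[h],[3,97]).round(1),'z',np.median(z[h]).round(1))
    for a,b in((-30,-14),(14,30)):
        r=(~cop)&(S<90)&(x>a)&(x<b)&(y>-35)&(y<45)&(z>33.5)&(z<39)
        if r.sum()>15: print(n,' rail x',np.percentile(x[r],[3,50,97]).round(1),'y',np.percentile(y[r],[1,99]).round(1),'z',np.median(z[r]).round(1))
    red=((H<4)|(H>176))&(S>140)&(x>15)&(x<110)&(y>-60)&(y<110)&(z>35)&(z<60)
    if red.sum()>15: print(n,' keeper n',red.sum(),cv2.minAreaRect(np.c_[x[red],y[red]].astype(np.float32)))
    u,v=(d['K']@(d['world_to_cam']@np.r_[O,40,1])[:3])[:2]/(d['world_to_cam']@np.r_[O,40,1])[2] if n!='wrist' else (256,255)
    u=int(np.clip(u,65,447));v=int(np.clip(v,50,334));q=65 if n!='wrist' else 128
    q=min(q,u,512-u);h=q if n!='wrist' else 128
    cr.append(cv2.resize(d['image'][max(0,v-h):v+h,u-q:u+q],(266,266),interpolation=cv2.INTER_CUBIC))
cv2.imwrite(sys.argv[1],np.hstack(cr)[:,:,::-1])
E
python3 j.py pics/j1.png
```

```text
[618.67242169 172.16237611  72.40055698] [[0.449, -0.893, -0.006], [-0.893, -0.449, 0.014], [-0.016, -0.001, -1.0]] 25.58569824240963
px [261. 281.] [ 229  228   55   96 2012] tool [[-41.3, -12.4, -20.3], [-16.5, 6.4, -14.0], [16.7, 14.7, -12.2]]
world rect ((611.13427734375, 182.86447143554688), (29.1348876953125, 60.283729553222656), 27.137941360473633) z [84.8 86.7 90.3]
z-slope in tool x [ -0.02241044 -14.48230046] yaw slope [0.040386   4.38359621]
wrist coupon n 2052 x [-11.   -2.8  15.7] y [-87.2 -28.7] z [85.  86.7 88.3]
   y -80 -40 x [-10.4  15.5] z 86.8
   y -40 -10 x [-10.4  15.5] z 86.4
wrist  rail x [-24.3 -20.3 -17.3] y [-12.1  12.7] z 35.5
wrist  rail x [22.2 23.  23.9] y [-15.  13.] z 35.6
scene coupon n 70 x [-10.6  -3.9  14.6] y [-86.9 -34.7] z [83.  85.  91.4]
   y -80 -40 x [-10.3  10. ] z 85.1
scene  rail x [17.6 22.4 25.2] y [-33.4  41.1] z 34.2
scene  keeper n 24 ((56.6265869140625, 45.096595764160156), (28.722858428955078, 12.489851951599121), 78.72871398925781)
side coupon n 399 x [-11.2   2.5  15.8] y [-84.4  53.7] z [82.8 85.9 88.8]
   y -80 -40 x [-11.   14.9] z 86.7
   y -40 -10 x [-11.   14.6] z 85.7
   y -10 20 x [-10.9  15.5] z 85.6
   y 20 60 x [-11.   15.3] z 85.6
side  rail x [-24.8 -21.  -17.1] y [-34.2  43.3] z 35.7
side  rail x [16.4 20.  24.6] y [ 8.1 44. ] z 35.8
side  keeper n 88 ((54.81304931640625, 52.9012451171875), (53.224822998046875, 15.048876762390137), 78.5169448852539)
```

View pics/j1.png

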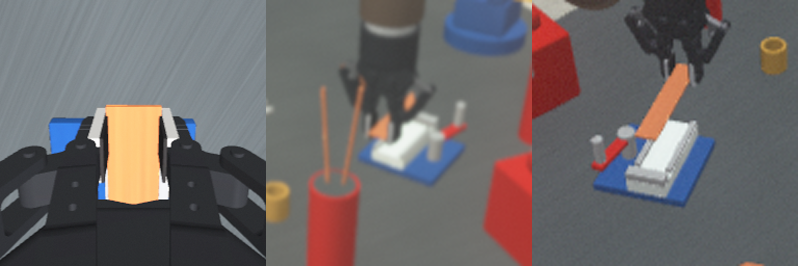

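All three cameras agree the coupon is 2.4 mm too far in +x relative to the rails, parallel to them, with its far end at y≈53.7 (6 mm short of the stop). Correct this and descend to just above the rails.

Call:
servo_tool([
  [-0.0075, -0.0037, -0.03, 0, 0, 0, 0],
  [0, 0, -0.05, 0, 0, 0, 0],
  [0, 0, -0.04, 0, 0, 0, 0],
  [0, 0, -0.015, 0, 0, 0, 0],
  [0, 0, 0, 0, 0, 0, 0],
  [0, 0, 0, 0, 0, 0, 0],
])

```text
clock: 10.9
position: [615.4, 170.9, 30.0]
ee_rot: [0.851, -0.525, -0.007, -0.003]
contact_force: [-0.5, -0.1, -0.7]
gripper_width: 25.4
grasp_force: 59.3
```

```bash
python3 -c "
from h import *;s=arm.read_state();print(s['position'])"; python3 j.py pics/j2.png
```

```text
[615.35941695 170.88167655  29.97426021]
wrist coupon n 2217 x [-14.   -5.7  12.2] y [-87.  -29.1] z [42.9 44.3 46.8]
   y -80 -40 x [-13.7  12.1] z 44.4
   y -40 -10 x [-13.8  11.6] z 44.1
wrist  rail x [-21.3 -19.  -17. ] y [-34.7 -23.5] z 35.7
wrist  rail x [16.1 17.8 19.7] y [-34.8 -23.1] z 35.5
scene coupon n 73 x [-13.7  -5.7  15.4] y [-88.1 -31.9] z [40.8 43.3 72.3]
   y -80 -40 x [-12.9   6.8] z 43.3
scene  rail x [19.2 23.  26.2] y [-30.9  43.7] z 34.6
scene  keeper n 25 ((57.45104217529297, 46.07701873779297), (25.982316970825195, 14.919764518737793), 85.29369354248047)
side coupon n 386 x [-14.2  -0.7  12.3] y [-81.8  54.3] z [40.2 44.1 47.1]
   y -80 -40 x [-13.5  12. ] z 44.6
   y -40 -10 x [-13.8  11.8] z 44.1
   y -10 20 x [-14.2  12.2] z 43.8
   y 20 60 x [-13.8  11.5] z 43.8
side  rail x [-25.1 -21.  -16.8] y [-33.3  43.7] z 35.8
side  rail x [18.  21.3 24.1] y [-34.1  43.5] z 36.0
side  keeper n 90 ((54.463279724121094, 53.51906204223633), (52.57733917236328, 16.203645706176758), 77.47744750976562)
```

Centred to within 1 mm. Nudge +0.7 mm and lower to the bed.

Call:
servo_tool([
  [0.0021, 0.001, -0.012, 0, 0, 0, 0],
  [0, 0, -0.015, 0, 0, 0, 0],
  [0, 0, -0.008, 0, 0, 0, 0],
  [0, 0, 0, 0, 0, 0, 0],
])

```text
clock: 11.55
position: [615.4, 170.9, 18.7]
ee_rot: [0.851, -0.525, -0.008, -0.002]
contact_force: [0.3, -0.4, -0.3]
gripper_width: 25.6
grasp_force: 59.3
```

Call:
servo_tool([
  [0, 0, -0.003, 0, 0, 0, 0],
  [0, 0, 0, 0, 0, 0, 0],
])

```text
clock: 11.8
position: [615.7, 171.1, 18.3]
ee_rot: [0.851, -0.525, -0.008, -0.003]
contact_force: [-0.0, 0.2, 0.4]
gripper_width: 25.7
grasp_force: 59.4
```

Call:
servo_tool([
  [-0.003, 0.006, -0.002, 0, 0, 0, 0],
  [-0.003, 0.006, 0, 0, 0, 0, 0],
  [0, 0, 0, 0, 0, 0, 0],
])

```text
clock: 12.18
position: [614.1, 174.9, 18.0]
ee_rot: [0.851, -0.525, -0.007, -0.003]
contact_force: [0.1, 0.1, 2.1]
gripper_width: 25.6
grasp_force: 59.5
```

Call:
servo_tool([
  [-0.003, 0.006, 0, 0, 0, 0, 0],
  [0, 0, 0, 0, 0, 0, 0],
])

```text
clock: 12.42
position: [613.2, 176.6, 18.0]
ee_rot: [0.851, -0.525, -0.007, -0.003]
contact_force: [0.3, -1.5, 2.8]
gripper_width: 25.7
grasp_force: 59.6
```

Call:
servo_tool([
  [-0.003, 0.006, 0, 0, 0, 0, 0],
  [0, 0, 0, 0, 0, 0, 0],
])

```text
clock: 12.68
position: [612.4, 177.9, 17.9]
ee_rot: [0.851, -0.525, -0.007, -0.003]
contact_force: [2.2, -3.8, 1.9]
gripper_width: 25.8
grasp_force: 59.6
```

Call:
servo_tool([
  [-0.003, 0.006, 0, 0, 0, 0, 0],
  [0, 0, 0, 0, 0, 0, 0],
])

```text
clock: 12.92
position: [612.3, 178.0, 17.9]
ee_rot: [0.851, -0.525, -0.007, -0.002]
contact_force: [6.6, -10.0, 1.6]
gripper_width: 25.7
grasp_force: 59.6
```

```bash
python3 j.py pics/j3.png
```

```text
wrist coupon n 2933 x [-13.4  -3.5  12.6] y [-79.4 -22.3] z [31.3 32.6 34.2]
   y -80 -40 x [-13.2  12.5] z 32.5
   y -40 -10 x [-13.3  12.4] z 32.7
wrist  rail x [-19.2 -17.9 -16.9] y [-34.9 -26.4] z 35.4
wrist  rail x [16.1 17.1 18.4] y [-34.9 -26. ] z 35.5
scene coupon n 82 x [-16.   -5.9  15.4] y [-80.8 -17.9] z [27.6 31.  63.3]
   y -80 -40 x [-13.   14.9] z 31.1
scene  keeper n 25 ((56.33744812011719, 45.690670013427734), (27.903106689453125, 17.00502586364746), 84.39018249511719)
side coupon n 358 x [-13.9  -0.5  12.8] y [-74.4  53. ] z [30.  33.1 36.2]
   y -80 -40 x [-13.   12.4] z 32.4
   y -40 -10 x [-13.8  12.4] z 33.0
   y -10 20 x [-13.5  12.2] z 33.0
   y 20 60 x [-13.4  12.3] z 33.6
side  rail x [-25.2 -20.9 -17. ] y [-32.6  41.9] z 35.4
side  rail x [15.7 20.  23.7] y [-32.   44.2] z 36.1
side  keeper n 88 ((54.27729034423828, 51.68260192871094), (57.00646209716797, 15.836827278137207), 76.87237548828125)
```

View pics/j3.png

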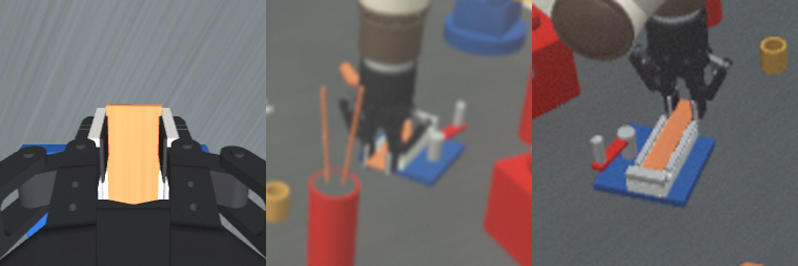

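The coupon lies between the rails with its top at z≈33 and its near end at y=-79.4, pressed to the stop with 12 N. Release and rise.

Call:
servo_tool([
  [0.001, -0.002, 0, 0, 0, 0, 0.3],
  [0, 0, 0, 0, 0, 0, 0.5],
  [0, 0, 0, 0, 0, 0, 0.5],
  [0, 0, 0.05, 0, 0, 0, 0.5],
  [0, 0, 0.15, 0, 0, 0, 0.5],
  [0, 0, 0.15, 0, 0, 0, 0.5],
  [0, 0, 0.1, 0, 0, 0, 0.5],
  [0, 0, 0, 0, 0, 0, 0.2],
  [0, 0, 0, 0, 0, 0, 0],
])

```text
clock: 14.2
position: [610.7, 179.6, 152.5]
ee_rot: [0.851, -0.525, -0.008, -0.003]
contact_force: [0.3, 0.1, -0.9]
gripper_width: 6.6
grasp_force: 0.0
```

```bash
python3 j.py pics/j4.png
python3 - <<'E'
from h import *
ex=np.array([.8942,.4478]);ey=np.array([-.4478,.8942]);O=626.44*ex-52.5*ey
for n in('wrist','side'):
    d=get(n);w=cloud(d);x=(w[...,:2]-O)@ex;y=(w[...,:2]-O)@ey;z=w[...,2]
    m=(x>28)&(x<95)&(y>-20)&(y<90)&(z>52)&(z<90)
    k,l,st,c=cv2.connectedComponentsWithStats(m.astype(np.uint8))
    for i in range(1,k):
        if st[i,4]>8: g=l==i;print(n,c[i].round(),st[i,4],'x',np.percentile(x[g],[2,50,98]).round(1),'y',np.percentile(y[g],[2,50,98]).round(1),'z',np.percentile(z[g],[2,98]).round(1))
s=arm.read_state();print(s['position'],s['gripper_width'])
E
```

```text
wrist coupon n 298 x [-14.   -7.2  -4.8] y [-74.3  -7.3] z [31.6 32.7 34.1]
   y -80 -40 x [-14.1  -4.8] z 32.8
   y -40 -10 x [-12.8  -5. ] z 32.6
wrist  rail x [-24.1 -21.2 -16.6] y [-34.8  -9.9] z 35.6
wrist  rail x [16.8 20.3 24. ] y [-34.6  -9.6] z 35.7
scene coupon n 256 x [-14.8   0.7  14. ] y [-79.5  60.7] z [28.6 31.1 33.4]
   y -80 -40 x [-12.4  13.5] z 31.1
   y -40 -10 x [-14.5  13.5] z 31.1
   y -10 20 x [-15.6  13.8] z 31.2
   y 20 60 x [-13.2  13.5] z 31.0
scene  rail x [-22.8 -18.9 -15.7] y [-34.3  40.4] z 34.5
scene  rail x [17.7 22.3 25.4] y [-31.9  44.2] z 34.6
scene  keeper n 25 ((56.026309967041016, 44.52445983886719), (25.488441467285156, 15.938675880432129), 77.13853454589844)
side coupon n 378 x [-14.2  -0.8  13.1] y [-78.   52.8] z [29.5 32.9 35.7]
   y -80 -40 x [-14.1  11.7] z 32.8
   y -40 -10 x [-14.2  13.3] z 32.9
   y -10 20 x [-13.9  11.5] z 32.9
   y 20 60 x [-13.4  12.3] z 33.0
side  rail x [-25.  -21.3 -17.5] y [-31.   42.4] z 36.2
side  rail x [16.2 20.3 24.2] y [-32.8  44.1] z 35.8
side  keeper n 89 ((54.20427322387695, 52.453575134277344), (55.39750289916992, 16.068012237548828), 76.56417083740234)
side [155. 248.] 67 x [52.6 56.9 64.9] y [62.7 71.2 74.9] z [52.9 84.4]
[610.95103098 179.26748384 151.48919744] 0.10889445204585657
```

View pics/j4.png

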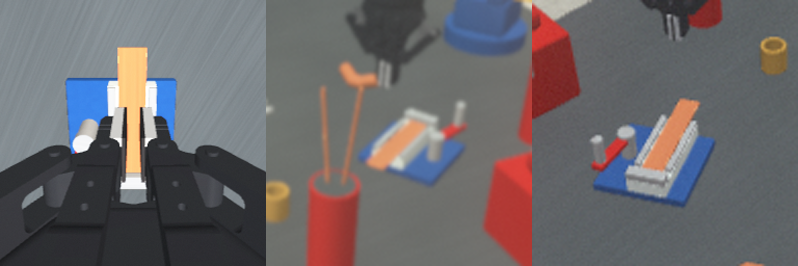

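The coupon is seated: scene y -79.5 to 60.7, x centred, z≈33 flat. The keeper is at about -0.22 rad, with its pin at jig (59,66.5), or world (606.6,319.5). I'll check the clearance of pot_c's rods before reaching there.

Run:
```python
from h import *
for n in('scene','side'):
    d=get(n);w=cloud(d)
    dist=np.hypot(w[...,0]-606.6,w[...,1]-319.5)
    for lo,hi in((60,140),(140,180),(180,220),(220,300)):
        m=(dist<260)&(w[...,2]>lo)&(w[...,2]<hi)&(w[...,1]>330)&(w[...,0]<720)
        if m.sum()>2:
            p=w[m];i=dist[m].argmin();print(n,lo,m.sum(),'closest',dist[m].min().round(),p[i].round(),'median',np.median(p,axis=0).round(),np.percentile(p,[2,98],axis=0).round().tolist())
```

```text
scene 60 463 closest 110.0 [631. 426.  65.] median [656. 435. 102.] [[621.0, 426.0, 63.0], [666.0, 471.0, 139.0]]
scene 140 201 closest 108.0 [639. 423. 150.] median [642. 450. 149.] [[616.0, 427.0, 141.0], [665.0, 479.0, 176.0]]
scene 180 65 closest 123.0 [623. 441. 203.] median [634. 456. 199.] [[622.0, 441.0, 181.0], [659.0, 469.0, 219.0]]
scene 220 86 closest 121.0 [617. 440. 247.] median [633. 458. 243.] [[617.0, 440.0, 221.0], [664.0, 474.0, 278.0]]
side 60 671 closest 113.0 [626. 430. 105.] median [614. 466. 101.] [[608.0, 435.0, 61.0], [639.0, 483.0, 138.0]]
side 140 429 closest 112.0 [634. 428. 148.] median [630. 459. 150.] [[610.0, 432.0, 141.0], [659.0, 482.0, 175.0]]
side 180 76 closest 125.0 [620. 444. 203.] median [629. 457. 202.] [[618.0, 445.0, 180.0], [654.0, 471.0, 220.0]]
side 220 119 closest 123.0 [617. 442. 250.] median [629. 461. 248.] [[615.0, 443.0, 222.0], [661.0, 476.0, 280.0]]
```

The nearest pot point is 108 mm away, so there is clearance. Go above the pin.

Call:
servo_tool([
  [-0.003, 0.1, 0, 0, 0, -0.055, 0.5],
  [-0.003, 0.14, 0, 0, 0, -0.055, 0.5],
  [-0.003, 0.14, 0, 0, 0, 0, 0.5],
  [-0.003, 0.083, 0, 0, 0, 0, 0.5],
  [0, 0, -0.06, 0, 0, 0, 0.5],
  [0, 0, 0, 0, 0, 0, 0.5],
  [0, 0, 0, 0, 0, 0, 0.5],
])

```text
clock: 15.42
position: [607.9, 317.0, 134.4]
ee_rot: [0.788, -0.616, -0.007, -0.003]
contact_force: [-0.1, -0.6, 1.1]
gripper_width: 43.0
grasp_force: 0.0
```

Run:
```python
from h import *
s=arm.read_state();d=get('wrist');b=get('side');print(s['position'],R.from_quat(s['ee_rot']).as_matrix().round(3)[:,1],s['gripper_width'])
cv2.imwrite('pics/k1.png',np.hstack([d['image'][128:,100:412],cv2.resize(b['image'][195:285,110:220],(312,256),interpolation=2)])[:,:,::-1])
w=cloud(d);M=R.from_quat(s['ee_rot']).as_matrix();t=(w-s['position'])@M
m=(w[...,2]>55)&(w[...,2]<86)&(abs(t[...,0])<35)&(abs(t[...,1])<30)
k,l,st,c=cv2.connectedComponentsWithStats(m.astype(np.uint8))
for i in range(1,k):
    if st[i,4]>15: g=l==i;print(c[i].round(),st[i,4],np.percentile(t[g],[2,50,98],axis=0).round(1).tolist(),np.median(w[g],axis=0).round(1))
```

```text
[607.94879671 316.98800139 134.39344291] [-0.97  -0.242  0.004] 42.96862509603893
[255. 212.] 374 [[-6.9, -6.1, 51.5], [2.1, 0.3, 53.8], [5.6, 6.5, 77.2]] [607.6 316.   80.6]
```

View pics/k1.png

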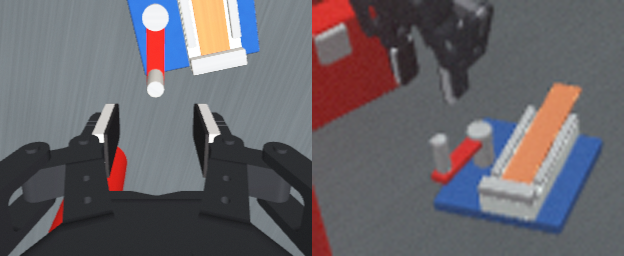

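The pin sits at (155,88) in the crop, centred between the fingers, and the keeper lies along the tool axis. That puts the pivot at about (620,268), which agrees with the model. Descend around the pin and narrow the fingers to a loose cage.

Call:
servo_tool([
  [0, 0, -0.1, 0, 0, 0, 0.5],
  [0, 0, -0.12, 0, 0, 0, 0.5],
  [0, 0, -0.035, 0, 0, 0, 0.5],
  [0, 0, 0, 0, 0, 0, 0.24],
  [0, 0, 0, 0, 0, 0, 0.24],
  [0, 0, 0, 0, 0, 0, 0.24],
])

```text
clock: 16.27
position: [608.5, 318.9, 59.8]
ee_rot: [0.788, -0.615, -0.007, -0.005]
contact_force: [0.3, -0.6, 0.4]
gripper_width: 20.7
grasp_force: 0.0
```

Call:
servo_tool([
  [-0.0245, -0.0081, 0, 0, 0, 0.0746, 0.24],
  [-0.0231, -0.0117, 0, 0, 0, 0.0746, 0.24],
  [-0.0211, -0.015, 0, 0, 0, 0.0746, 0.24],
  [-0.0186, -0.0179, 0, 0, 0, 0.0746, 0.24],
  [0, 0, 0, 0, 0, 0, 0.24],
])

```text
clock: 16.9
position: [581.8, 302.7, 59.2]
ee_rot: [0.934, -0.357, -0.008, -0.002]
contact_force: [-0.1, 0.3, 0.3]
gripper_width: 20.4
grasp_force: 0.0
```

```bash
cat > k.py <<'E'
from h import *
ex=np.array([.8942,.4478]);ey=np.array([-.4478,.8942]);O=626.44*ex-52.5*ey
s=arm.read_state();M=R.from_quat(s['ee_rot']).as_matrix()
p=s['position'][:2]-O;print('tool jig',p@ex,p@ey,'phi',np.arctan2(-((p@ex)-48),(p@ey)-15),'yaw',np.arctan2(-M[1,0],-M[0,0])-np.radians(116.6),'j',s['joints'].round(2))
for n in('scene','side'):
    d=get(n);w=cloud(d);hsv=cv2.cvtColor(d['image'],cv2.COLOR_RGB2HSV);H,S=[hsv[...,i].astype(int) for i in range(2)]
    x=(w[...,:2]-O)@ex;y=(w[...,:2]-O)@ey;z=w[...,2]
    m=((H<4)|(H>176))&(S>140)&(x>-60)&(x<110)&(y>-60)&(y<110)&(z>36)&(z<60)
    if m.sum()>8: print(n,m.sum(),cv2.minAreaRect(np.c_[x[m],y[m]].astype(np.float32)))
E
python3 k.py
```

```text
tool jig 29.296966673076838 62.67398786434828 phi 0.37386046858374195 yaw 0.37668719472978385 j [ 0.72  0.59 -0.1  -0.02 -0.88  0.14]
scene 15 ((36.98605728149414, 52.748130798339844), (11.548080444335938, 18.757526397705078), 5.491517543792725)
side 36 ((31.332592010498047, 52.38806915283203), (11.64940357208252, 50.289878845214844), 11.299433708190918)
```

Tracking well. Continue the arc.

Call:
servo_tool([
  [-0.0157, -0.0205, 0, 0, 0, 0.0746, 0.24],
  [-0.0125, -0.0226, 0, 0, 0, 0.0746, 0.24],
  [-0.009, -0.0242, 0, 0, 0, 0.0746, 0.24],
  [-0.0053, -0.0253, 0, 0, 0, 0.0746, 0.24],
  [-0.0015, -0.0258, 0, 0, 0, 0.0746, 0.24],
  [0.0024, -0.0257, 0, 0, 0, 0.0746, 0.24],
  [0.0062, -0.0251, 0, 0, 0, 0.0746, 0.24],
  [0, 0, 0, 0, 0, 0, 0.24],
])

```text
clock: 18.0
position: [571.2, 251.6, 58.3]
ee_rot: [0.988, 0.156, -0.008, 0.003]
contact_force: [0.7, 0.7, 0.5]
gripper_width: 20.5
grasp_force: 0.0
```

```bash
python3 k.py
```

```text
tool jig -3.038010786171169 21.7258146697544 phi 1.4397708116350476 yaw -4.864119756622461 j [ 0.67  0.55 -0.19 -0.   -0.85  1.21]
scene 29 ((15.008928298950195, 17.549121856689453), (14.145384788513184, 40.53216552734375), 77.0844955444336)
side 76 ((11.611917495727539, 25.575708389282227), (15.31942367553711, 51.69542694091797), 78.36815643310547)
```

Call:
servo_tool([
  [0.0098, -0.0239, 0, 0, 0, 0.0746, 0.24],
  [0.003, -0.006, 0, 0, 0, 0, 0.24],
  [0, 0, 0, 0, 0, 0, 0.24],
])

```text
clock: 18.48
position: [574.6, 243.2, 58.1]
ee_rot: [0.973, 0.229, -0.007, 0.003]
contact_force: [-1.6, 2.4, 0.1]
gripper_width: 20.3
grasp_force: 1.0
```

Call:
servo_tool([
  [0.003, -0.006, 0, 0, 0, 0, 0.24],
  [0, 0, 0, 0, 0, 0, 0.24],
])

```text
clock: 18.73
position: [574.8, 243.0, 58.1]
ee_rot: [0.973, 0.23, -0.007, 0.002]
contact_force: [-5.0, 8.1, 0.7]
gripper_width: 20.3
grasp_force: 4.2
```

Call:
servo_tool([
  [0.003, -0.006, 0, 0, 0, 0, 0.24],
  [0, 0, 0, 0, 0, 0, 0.24],
])

```text
clock: 18.98
position: [574.9, 242.7, 58.1]
ee_rot: [0.973, 0.23, -0.007, 0.001]
contact_force: [-9.3, 11.5, 1.9]
gripper_width: 20.7
grasp_force: 7.2
```

The keeper is at its stop, since force rises without movement. Back off, open, lift away and check.

Call:
servo_tool([
  [-0.008, 0.016, 0, 0, 0, 0, 0.35],
  [0, 0, 0, 0, 0, 0, 0.5],
  [0, 0, 0, 0, 0, 0, 0.5],
  [0, 0, 0.1, 0, 0, 0, 0.5],
  [0, 0, 0.18, 0, 0, 0, 0.5],
  [-0.04, -0.08, 0.18, 0, 0, 0, 0.5],
  [-0.08, -0.16, 0.1, 0, 0, 0, 0.5],
  [-0.08, -0.16, 0, 0, 0, 0, 0.5],
  [0, 0, 0, 0, 0, 0, 0.5],
])

```text
clock: 20.1
position: [512.6, 120.8, 227.2]
ee_rot: [0.973, 0.229, -0.007, 0.003]
contact_force: [-0.0, -0.2, 0.5]
gripper_width: 42.9
grasp_force: 0.0
```

```bash
python3 k.py; python3 j.py pics/j5.png
python3 - <<'E'
from h import *
a=get('scene');b=get('side')
cv2.imwrite('pics/f.png',np.hstack([cv2.resize(a['image'][:,60:460],(400,384)),cv2.resize(b['image'][100:300,140:340],(384,384),interpolation=2)])[:,:,::-1])
E
```

```text
tool jig -114.06914473800242 -68.96799432212248 phi 2.0488187201013375 yaw -4.715312444735553 j [ 0.54  0.23 -0.23  0.   -1.13  1.49]
scene 31 ((12.968979835510254, 13.631414413452148), (44.991119384765625, 13.776291847229004), 0.5321122407913208)
side 87 ((11.575279235839844, 18.742557525634766), (16.91773223876953, 54.97144317626953), 89.15377044677734)
wrist coupon n 1471 x [-14.6  -2.8  12.7] y [-78.2   9.1] z [31.2 32.7 34.3]
   y -80 -40 x [-14.6  13.1] z 32.7
   y -40 -10 x [-13.7  12. ] z 32.8
   y -10 20 x [-13.7  11.9] z 32.8
wrist  rail x [-25.  -21.5 -17.2] y [-34.   44.1] z 35.7
wrist  rail x [15.8 19.7 23.7] y [-34.1  44.3] z 35.6
wrist  keeper n 327 ((27.504528045654297, 14.944286346435547), (24.985200881958008, 14.528337478637695), 0.0008082248386926949)
scene coupon n 192 x [-15.5   0.3  14.5] y [-80.5  16.4] z [28.4 31.1 39.4]
   y -80 -40 x [-12.5  13.7] z 31.1
   y -40 -10 x [-13.7  12.6] z 30.8
   y -10 20 x [-16.1  15. ] z 31.5
scene  rail x [-22.2 -18.6 -14.3] y [-34.2  26. ] z 34.8
scene  rail x [18.3 22.2 26.2] y [-33.4  43. ] z 34.7
scene  keeper n 18 ((27.519067764282227, 12.114763259887695), (12.275830268859863, 23.87556266784668), 74.84491729736328)
side coupon n 306 x [-14.3  -2.3  12.7] y [-76.8  52.4] z [29.9 32.9 36.4]
   y -80 -40 x [-14.3  12.7] z 33.0
   y -40 -10 x [-13.8  10.5] z 32.6
   y -10 20 x [-14.4  10.1] z 32.6
   y 20 60 x [-13.5  12.7] z 33.0
side  rail x [-25.5 -21.2 -17. ] y [-34.   41.5] z 35.9
side  rail x [15.5 20.6 24.3] y [-28.2  44.1] z 36.2
side  keeper n 44 ((27.53542709350586, 19.560443878173828), (24.561960220336914, 12.38665771484375), 1.0053739547729492)
```

View pics/f.png

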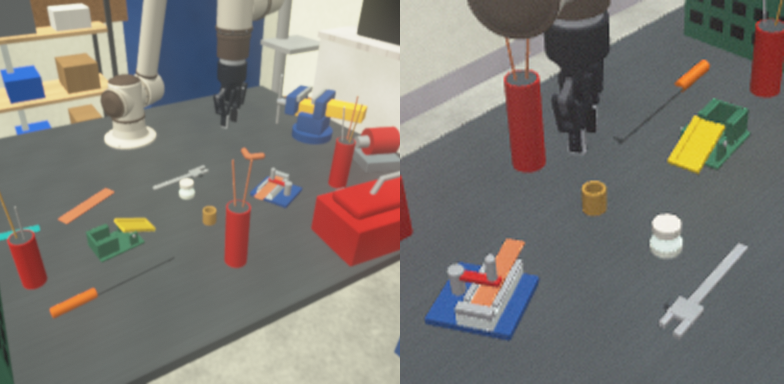

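The final view shows the coupon flat in the jig, the keeper square across it (side crop 480,278), and the bystanders unmoved. Handing in.

```bash
python3 -c "
from bench import arm;print(arm.job_done())"
```

```text
the job is handed in; nothing more can be done
None
```

I handed the job in at about 20 s of the 72 s allowed: the coupon lies flat between the rails against the end stop, the keeper is square over it at its stop, and nothing else on the bench looked moved in the last pictures.

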